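# Fill the tin holder to the red mark

### The job

Lift the wire arch well up off the round tin holder at the end of the dish rack, then slide the flat steel tins along the rack's upper tier so that they drop flat onto the one already in the holder, until the top of the stack first reaches the red mark or stands above it, using no more tins than that needs. Then press the arch fully down again, leaving the remaining tins lying on the upper tier and the bowl, plates and tumbler where they are.

Things in the scene. Friction and masses are not known exactly. Their poses are not given: they have to be found in the camera images.
- rack: fixed white two-tier dish rack; origin on the counter under the upper tier, z up, y along the tier towards the holder, x across. The upper tier is a slippery deck 120 mm above the counter, y = -215 to +165 mm, ends open, side rails 12 mm high, 102 mm apart inside. A tea strainer hangs from a clip on its +x edge at y = -60 mm, out to x = 106 mm, not above the rails
- deck_edge (a point): middle of the deck's +y end edge, on the deck surface (rack frame 0, 165, 120 mm); beyond it is the holder's mouth. A flat retaining strip crosses over the deck at y = 149 to 157 mm, underside 21.5 mm and top 25.5 mm above the deck: tins slide under it, so a tin drops only when pushed almost wholly past the edge, perhaps a little further
- holder_mouth (a point): on the holder's axis at deck height (rack frame 0, 219, 120 mm). The holder is an upright tube of staves, 108 mm inside diameter, floor 58 mm below this point (room for three tins), viewing window on its +x side; its outer half rises 12 mm above deck height and stops a sliding tin
- mark: red bar, 50 mm wide, 3 mm thick, fixed across the holder's viewing window (rack frame x = 64, y = 219 mm); origin at its centre, whose height is the marked height. It differs from start to start, 22 to 53 mm above the holder's floor, so one or two more tins are needed
- tin0: flat round closed steel tin, 96 mm diameter, 18 mm tall, about 0.11 kg, identical to the others; origin at the centre of its underside, z up. Already in the holder, on its floor
- tin1: flat round closed steel tin, 96 mm diameter, 18 mm tall, about 0.11 kg, identical to the others; origin at the centre of its underside, z up. On the deck, the nearest to the holder
- tin2: flat round closed steel tin, 96 mm diameter, 18 mm tall, about 0.11 kg, identical to the others; origin at the centre of its underside, z up. On the deck, the middle one
- tin3: flat round closed steel tin, 96 mm diameter, 18 mm tall, about 0.11 kg, identical to the others; origin at the centre of its underside, z up. On the deck, the farthest from the holder
- tin1_top (a point): centre of the upper face of tin1, 18 mm above its origin
- tin2_top (a point): centre of the upper face of tin2, 18 mm above its origin
- tin3_top (a point): centre of the upper face of tin3, 18 mm above its origin
- arch (a joint): angle of the wire lever arch: 0 = fully down, lying level over the holder's mouth, 1.57 = upright, stop at 1.75. Its hinge is stiff: it stays where it is left; about 1 to 2 N at the bar moves it. Starts between 0 and 0.25
- arch_grip (a point): middle of the arch's blue grip bar: round, 12 mm thick, 124 mm long, along the rack's x axis, 90 mm from the hinge. Fully down it is 55 mm above deck height at rack y = 199 mm; it swings up and towards +y. The middle 60 mm is free to grip; beyond are two prongs, 37 mm either side, hanging 47 mm below the shut bar and blocking the tins' way
- arch_hinge (a point): middle of the arch's hinge axis, which is parallel to the rack's x axis (rack frame 0, 289, 175 mm); carried by two posts at x = +-68 mm
- bowl: small white ceramic bowl with blue flowers, 120 mm across, 55 mm high; origin under its centre; leave alone
- plates: pile of four steel quarter plates, 160 mm across, 33 mm high, one body; origin under its centre; leave alone
- tumbler: steel tumbler, 72 mm across, 95 mm high; origin under its centre; leave alone
Things that resemble listed ones, but are neither listed nor needed, are in the scene too. Leave any orange look-alike of the tin3 alone.

How it is judged:
By the outcome, as a careful person would: the job done as asked, in the order asked, and still so for the second after the job is handed in, with the robot touching nothing.
It also fails if it takes over 64 s, if anything falls off the work surface, if the arm or the gripper's body presses on something with over 40 N, if the wrist force passes 120 N, or if a joint passes its speed limit or range.

### The arm

A 7-joint arm with a two-finger parallel gripper is mounted at the origin on the work surface. World frame = base frame: x ahead of the robot, y to its left, z up, the work surface at z = 0. Lengths are in mm, angles in rad, forces in N, time in s.
With the tool pointing down it reaches from about 400 to 875 mm from the base axis. Payload 4.4 kg.
Tool frame: the origin (TCP) lies midway between the tips of the shut fingers; the grasp point (between the pads) lies 19 mm behind it; z points along the fingers, y is the direction in which the jaws open and shut (so a half turn about z gives the same grasp; the last joint's range is limited). The gripper opens to 85 mm and grips with 20 to 120 N. Pads are 22 mm wide; open, the fingers measure 114 mm over their backs; the gripper's body (76 mm by 85 mm) begins 54 mm behind the grasp point. The pads swing forward as they close: fully open they stand 13 mm farther back than shut.
Start: joints at [-1.351, 0.628, 0.038, 1.517, -0.027, 0.996, -0.02], TCP at [183.227, 623.655, 231.313] pointing down, gripper open.
Joint ranges: [-3.06, 3.06], [-0.37, 2.12], [-1.25, 1.32], [0.18, 2.47], [-1.1, 4.24], [0.23, 1.98], [-2.94, 2.94]. Speed limits (rad/s): [2.57, 2.57, 3.14, 3.14, 3.14, 3.14, 3.14].

### API

Orientations are given as [roll, pitch, yaw] about the fixed x, y, z axes, in that order (R = Rz(yaw) Ry(pitch) Rx(roll)).
In Python, from cell import * gives the robot as it stands. The module is installed in compiled form; this text tells all that it offers.
- The arm moves only by the tool move_arm, never from a script. Its argument "series" is a list of rows, each a list of 2 entries, a list of its own where there are three numbers: the shift along the tool's x, y, z in m, then the turn about the tool's z in rad. In form: [[[x, y, z], yaw], ...]. A call has 1 to 5 rows; each row is the pose to reach, as a shift and turn from the pose measured when the call began, along the tool's axes at that moment; what a row does not reach only later rows make up. A row lasts 1/8 s, in which the tool goes at most 62.5 mm and 10.7 degrees, less where a joint would pass 70% of its speed; a pose out of reach is approached as far as the arm can. A call with a gripper value outside its range is refused whole. "claw" is the opening, from 0 (shut) to 1 (fully open), set as the call begins (left out, the last holds). The fingers move at their own pace and stop on an object; the grip force is fixed at half the most. Time passes only in rows, so rows that repeat a pose let the fingers close. It gives the time, the measured TCP pose, the force and the opening at its end, in the units of the state.
- read_state(): the state, without advancing time (a new reading comes with each control period).
- get_image(name): name is "side" or "top" or "wrist"; returns the picture (420x560x3 uint8, blue, green, red); there is no depth.
- camera_model(name): a dict with "fov_y" (degrees; the focal length in pixels is half the picture's height over the tangent of half this angle, whatever the lens; pixels are square), "cx", "cy" (the principal point, pixels), "k1" (the pictures are not rectified: a ray, as slopes to the right and down, at radius r is drawn at 1 + k1 r^2 times it, then the intrinsics apply), "pose" (4x4, takes a point from camera to world coordinates); the wrist camera has in their place "tool_from_camera" (4x4, takes a point from camera to tool coordinates, whose origin is the TCP and whose axes are the flange's). Camera axes: x right, y down, z forward; pixel columns grow to the right and rows downward; lengths in mm; the calibration is good to about 2 mm. A picture is of the moment at which its call begins: read the wrist's pose just before it. camera_model takes no time and is no camera call.
- finish_job(): hands the job in, once; it reports no verdict.
The state is a dict: "clock": time; "qpos": joint angles; "qd": joint speeds; "tau": joint torques, N m; "eef_pos": TCP position; "tool_rot": TCP orientation; "force": force on the tool from outside, world axes, zero at the start; "torque": the same for the moment, N m; "width": finger opening in mm.
Only numpy, scipy, OpenCV 4.12 (cv2) and the standard library are available. Lean on these libraries where they do the work, as an engineer would, in place of code of your own. Each camera call takes 0.05 s, during which the arm holds its last target. There are 200 camera calls.

## Working session

There is one attempt and no reset: what is moved stays moved. The work goes in short steps, Python scripts to look and compute and a tool call to move; the robot and the scene stay as the last step left them, time stands still between calls to the robot, and variables do not carry over. Pictures are saved under pics/ and viewed, about 8 in all and at most 12, crops included, and the job is handed in when it is done.

Besides the shell and the picture viewer there is one more tool, called after ">>>" as a command line: name --argument value ..., lists and objects as JSON in quotes. move_arm: Moves the arm, as the interface text tells. Its arguments: {"type":"object","properties":{"series":{"type":"array"},"claw":{"type":"number"}},"required":["series"]}

```bash
mkdir -p pics; cat > h.py <<'E'
from cell import *
import numpy as np, cv2
from scipy.spatial.transform import Rotation as R
def T():
    s=read_state(); M=np.eye(4); M[:3,:3]=R.from_euler('xyz',s['tool_rot']).as_matrix(); M[:3,3]=s['eef_pos']; return M
def cam(n):
    c=camera_model(n); f=210/np.tan(np.radians(c['fov_y'])/2)
    P=np.array(c['pose']) if 'pose' in c else T()@np.array(c['tool_from_camera'])
    return c,f,P
def ray(cm,u,v):
    c,f,P=cm; d=np.array([(u-c['cx'])/f,(v-c['cy'])/f]); x=d.copy()
    for _ in range(20): x=d/(1+c['k1']*(x@x))
    return P[:3,3],P[:3,:3]@np.array([x[0],x[1],1])
def onplane(cm,u,v,z):
    o,d=ray(cm,u,v); return o+d*(z-o[2])/d[2]
def proj(cm,p):
    c,f,P=cm; q=P[:3,:3].T@(np.asarray(p,float)-P[:3,3]); x=q[:2]/q[2]; x=x*(1+c['k1']*(x@x)); return np.array([c['cx'],c['cy']])+f*x
def tri(c1,p1,c2,p2):
    o1,d1=ray(c1,*p1);o2,d2=ray(c2,*p2); A=np.stack([d1,-d2],1); t=np.linalg.lstsq(A,o2-o1,rcond=None)[0]
    a,b=o1+d1*t[0],o2+d2*t[1]; return (a+b)/2,np.linalg.norm(a-b)
E
python3 - <<'E'
from h import *
print(read_state())
for n in ('side','top','wrist'):
    cm=cam(n); print(n,cm[0]['fov_y'],cm[0]['k1'],cm[2].round(2).tolist()); cv2.imwrite(f'pics/{n}0.png',get_image(n))
a=cv2.imread('pics/top0.png');cv2.imwrite('pics/top0b.png',cv2.resize(a,(800,600),interpolation=cv2.INTER_CUBIC))
a=cv2.imread('pics/side0.png');cv2.imwrite('pics/side0b.png',cv2.resize(a,(800,600),interpolation=cv2.INTER_CUBIC))
E
```

```text
{'clock': 0.0, 'qpos': array([-1.35080828,  0.62934709,  0.03846172,  1.51837687, -0.0270044 ,
        0.99630921, -0.02005148]), 'qd': array([ 0.00141891,  0.00075922,  0.00268182,  0.00058344,  0.00055563,
       -0.0004815 ,  0.00100694]), 'tau': array([-1.18629054e-03, -5.63394535e+01,  1.22606747e+00, -1.93450713e+01,
        1.10399182e-02,  1.03957934e-02, -1.98536287e-05]), 'eef_pos': array([183.04756664, 623.03274627, 230.38600079]), 'tool_rot': array([-3.13967101e+00,  3.37590733e-05,  2.85573458e+00]), 'force': array([0.40280159, 0.8396375 , 0.30913239]), 'torque': array([ 0.01644093,  0.04866897, -0.02966767]), 'width': 85.47438125873808}
side 53.680783404940705 0.008631287663197 [[0.52, -0.66, 0.54, -122.83], [-0.85, -0.39, 0.35, -428.01], [-0.02, -0.64, -0.77, 1025.96], [0.0, 0.0, 0.0, 1.0]]
top 53.515538731945796 -0.07534010432170447 [[0.0, -0.99, 0.15, 373.74], [-1.0, 0.0, 0.0, -43.35], [-0.0, -0.15, -0.99, 1002.72], [0.0, 0.0, 0.0, 1.0]]
wrist 62.88532833107295 0.024927684184405798 [[0.28, 0.92, 0.28, 112.08], [0.96, -0.27, -0.08, 644.53], [-0.0, 0.29, -0.96, 371.93], [0.0, 0.0, 0.0, 1.0]]
```

View pics/top0b.png

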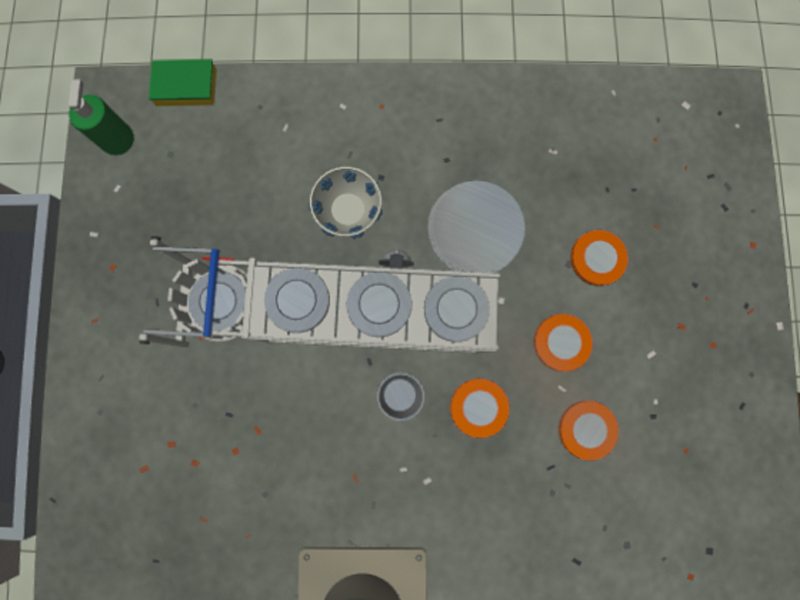

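View pics/side0b.png

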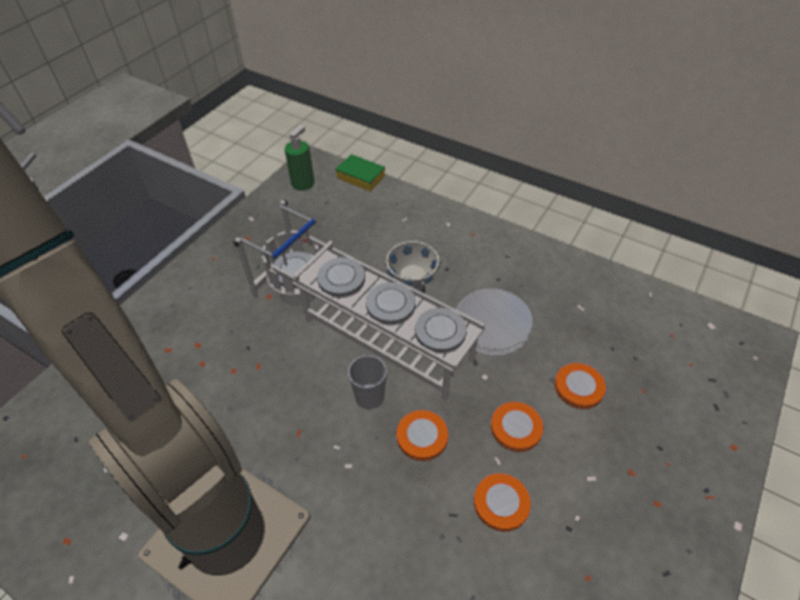

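```bash
python3 - <<'E'
from h import *
ct,cs=cam('top'),cam('side')
t=cv2.imread('pics/top0.png'); s=cv2.imread('pics/side0.png')
k=0.7
for nm,p,z in [('c+',(498,273),132),('c-',(497,349),132),('s+',(252,262),145),('s-',(247,341),145),('p+',(155,241),180),('p-',(143,338),180)]:
    print(nm,onplane(ct,p[0]*k,p[1]*k,z).round(1))
g=cv2.cvtColor(t,cv2.COLOR_BGR2GRAY); 
c=cv2.HoughCircles(g[170:260,120:360],cv2.HOUGH_GRADIENT,1,30,param1=100,param2=12,minRadius=20,maxRadius=26)
for x,y,r in c[0]:
    print('tin',x+120,y+170,r,onplane(ct,x+120,y+170,138).round(1))
def blue(im):
    b=im.astype(int); m=((b[...,0]-b[...,2]>60)&(b[...,0]-b[...,1]>50)).astype(np.uint8)
    n,l,st,ce=cv2.connectedComponentsWithStats(m); i=1+np.argmax(st[1:,4]); q=np.argwhere(l==i)[:,::-1].astype(np.float32)
    (cx,cy),wh,a=cv2.minAreaRect(q); bx=cv2.boxPoints(((cx,cy),wh,a)); print(cx,cy,wh,a); return (cx,cy),bx
pt,_=blue(t); ps,_=blue(s); print('bar',tri(ct,pt,cs,ps))
b=t.astype(int); m=(b[...,2]-b[...,1]>60)&(b[...,2]-b[...,0]>60); q=np.argwhere(m[170:195,140:180]); print('red',q.mean(0)+[170,140] if len(q) else 0,len(q), q.min(0)+[170,140],q.max(0)+[170,140])
for n in ('top','side'):
  pass
a=cv2.resize(t[150:270,90:370],None,fx=2.8,fy=2.8,interpolation=cv2.INTER_CUBIC); w=cv2.resize(cv2.imread('pics/wrist0.png')[:,:],(800,600)); cv2.imwrite('pics/c1.png',np.vstack([a,cv2.resize(w[:, :],(a.shape[1],260))]))
E
```

```text
c+ [ 529.4 -206.4  132. ]
c- [ 416.6 -201.8  132. ]
s+ [543.6 158.1 145. ]
s- [427.3 161.4 145. ]
p+ [567.7 291.8 180. ]
p- [428.7 300.6 180. ]
tin 207.5 210.5 23.2 [487.  92. 138.]
tin 145.5 208.5 25.4 [491.2 223.7 138. ]
tin 321.5 214.5 25.4 [ 478.6 -146.9  138. ]
tin 262.5 211.5 25.4 [484.9 -23.4 138. ]
146.69802856445312 204.01980590820312 (3.7811412811279297, 60.39875793457031) 5.710593223571777
205.16000366210938 165.62002563476562 (2.2357239723205566, 36.12459945678711) 48.17982482910156
bar (array([493.87913424, 208.12513258, 183.0015024 ]), np.float64(0.8979969332903999))
red [180.66666667 150.33333333] 21 [180 141] [181 162]
```

View pics/c1.png

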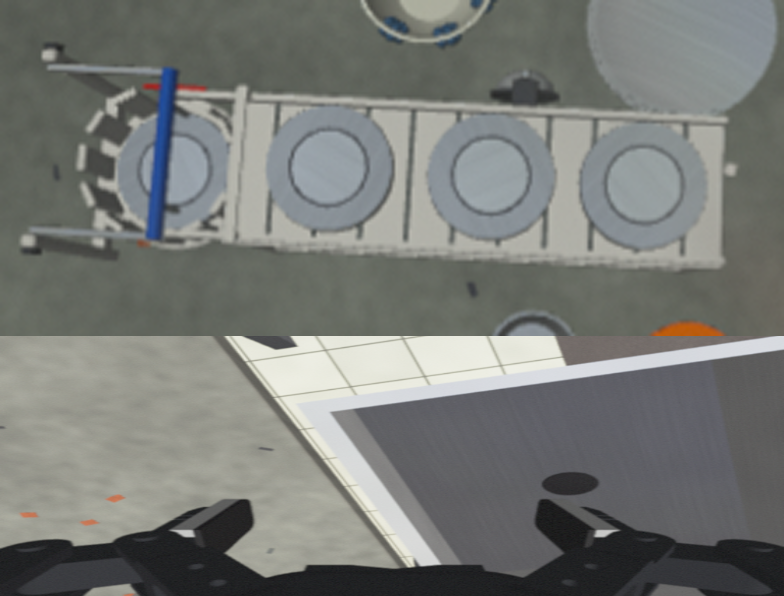

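The top view shows the blue bar at about (147,204) px, tins near (207,210), (262,211), (321,214), and the red mark around (150,181); the side view agrees. I'll move above the bar.

>>> move_arm --series '[[[-0.045,-0.034,-0.03],-0.05],[[-0.09,-0.068,-0.06],-0.1],[[-0.135,-0.1,-0.08],-0.15],[[-0.18,-0.135,-0.1],-0.2],[[-0.225,-0.168,-0.1],-0.25]]' --claw 1

```text
clock: 0.78
eef_pos: [353.2, 397.7, 332.5]
tool_rot: [3.14, 0.002, 3.107]
force: [1.4, 0.5, 0.4]
width: 85.4
```

```bash
python3 - <<'E'
from h import *
ct=cam('top')
t=cv2.imread('pics/top0.png').astype(int)
m=(t[...,0]-t[...,2]>60)&(t[...,0]-t[...,1]>50); q=np.argwhere(m); q=q[(q[:,1]<170)&(q[:,1]>130)]
for v in (q[:,0].min(),q[:,0].max()):
    u=q[abs(q[:,0]-v)<=1][:,1].mean(); print(u,v,onplane(ct,u,v,183).round(1))
print(onplane(ct,145.5,208.5,80), read_state()['eef_pos'],read_state()['tool_rot'])
E
```

```text
149.5 174 [555.6 204.9 183. ]
144.0 234 [434.  210.5 183. ]
[499.06869457 241.57410481  80.        ] [353.18373505 397.68037347 332.4558766 ] [3.14036647e+00 1.81553424e-03 3.10732586e+00]
```

>>> move_arm --series '[[[-0.037,-0.046,0],0],[[-0.074,-0.092,0],0],[[-0.111,-0.139,0],0],[[-0.148,-0.185,0],0],[[-0.148,-0.185,0],0]]'

```text
clock: 1.4
eef_pos: [497.6, 201.9, 332.3]
tool_rot: [-3.14, 0.003, 3.097]
force: [-0.6, 0.4, 0.3]
width: 85.6
```

```bash
python3 - <<'E'
from h import *
cm=cam('wrist'); w=get_image('wrist'); cv2.imwrite('pics/w1.png',w)
b=w.astype(int); m=((b[...,0]-b[...,2]>60)&(b[...,0]-b[...,1]>50)).astype(np.uint8)
q=np.argwhere(m)[:,::-1].astype(np.float32); print(len(q),q.min(0),q.max(0)); 
(cx,cy),wh,a=cv2.minAreaRect(q); print(cx,cy,wh,a)
for z in (175,183,190): print(z,onplane(cm,cx,cy,z).round(1),[onplane(cm,*p,z)[:2].round(1).tolist() for p in cv2.boxPoints(((cx,cy),wh,a))])
r=(b[...,2]-b[...,1]>70)&(b[...,2]-b[...,0]>70); print(np.argwhere(r).shape)
print(read_state()['eef_pos'],T()[:3,3],cm[2][:3,3])
E
```

```text
1597 [284. 110.] [296. 248.]
289.7031555175781 178.981201171875 (11.694425582885742, 138.1304473876953) 0.8303154110908508
175 [491.5 209.7 175. ] [[557.9, 200.7], [432.2, 207.8], [432.7, 217.6], [558.5, 211.7]]
183 [489.7 209.6 183. ] [[554.3, 200.8], [431.9, 207.8], [432.5, 217.3], [554.9, 211.6]]
190 [488.1 209.5 190. ] [[551.1, 201.0], [431.7, 207.7], [432.3, 217.0], [551.7, 211.4]]
(62, 2)
[495.73279157 205.30411645 332.2110887 ] [495.73279157 205.30411645 332.2110887 ] [423.14113254 205.81159408 473.56343001]
```

View pics/w1.png

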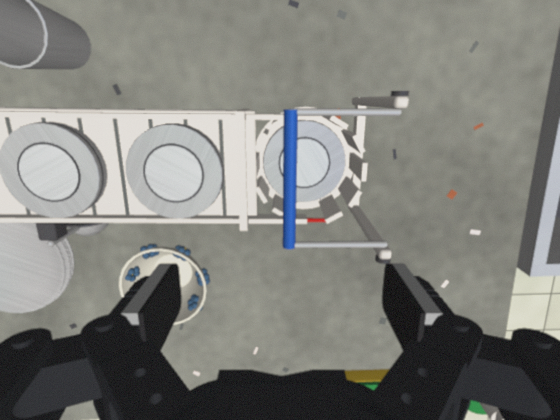

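The wrist view shows the blue bar at (290,179) px, which puts its middle near (493.5, 209.5, 181). The prongs, strip and holder look as described. Going down to grip with the claw half open.

>>> move_arm --series '[[[0.001,0.002,0.05],0],[[0.002,0.004,0.1],0],[[0.002,0.004,0.13],0],[[0.002,0.004,0.13],0],[[0.002,0.004,0.13],0]]' --claw 0.5

```text
clock: 2.08
eef_pos: [494.4, 210.8, 203.4]
tool_rot: [3.14, 0.003, 3.103]
force: [0.1, 0.4, 1.4]
width: 42.7
```

```bash
python3 - <<'E'
from h import *
cm=cam('wrist'); w=get_image('wrist'); cv2.imwrite('pics/w2.png',w)
b=w.astype(int); m=((b[...,0]-b[...,2]>60)&(b[...,0]-b[...,1]>50)).astype(np.uint8)
q=np.argwhere(m)[:,::-1].astype(np.float32); (cx,cy),wh,a=cv2.minAreaRect(q); print(cx,cy,wh,a)
for z in (175,183,190):
    P=[onplane(cm,*p,z) for p in cv2.boxPoints(((cx,cy),wh,a))]; print(z,np.mean(P,0).round(1),np.linalg.norm(P[0]-P[1]).round(1),np.linalg.norm(P[2]-P[1]).round(1))
print(read_state()['eef_pos'],read_state()['tool_rot'],read_state()['width'])
E
```

```text
279.0 238.0 (224.0, 22.0) 90.0
175 [497.2 209.8 175. ] 10.6 129.5
183 [493.5 210.  183. ] 10.1 123.4
190 [490.3 210.1 190. ] 9.7 118.0
[494.80586161 210.59716838 203.72311267] [3.13955699 0.00389252 3.10300713] 42.71067117587532
```

>>> move_arm --series '[[[0,-0.001,0.02],0],[[0,-0.001,0.04],0],[[0,-0.001,0.04],0],[[0,-0.001,0.04],0]]'

```text
clock: 2.62
eef_pos: [495.8, 210.2, 165.1]
tool_rot: [3.138, 0.006, 3.103]
force: [-0.4, 0.6, -0.3]
width: 42.9
```

>>> move_arm --series '[[[0,0,0],0],[[0,0,0],0],[[0,0,0],0],[[0,0,0],0],[[0,0,0],0]]' --claw 0

```text
clock: 3.25
eef_pos: [496.5, 208.9, 165.3]
tool_rot: [3.14, 0.007, 3.102]
force: [0.2, -4.5, 1.7]
width: 9.6
```

>>> move_arm --series '[[[0,0.001,-0.008],0],[[0,0.004,-0.019],0],[[0,0.007,-0.028],0],[[0,0.011,-0.0355],0],[[0,0.011,-0.0355],0]]'

```text
clock: 3.88
eef_pos: [496.9, 216.5, 201.8]
tool_rot: [-3.139, 0.007, 3.1]
force: [0.4, -11.0, 5.9]
width: 9.8
```

>>> move_arm --series '[[[0,0.004,-0.0075],0],[[0,0.008,-0.0145],0],[[0,0.0135,-0.0215],0],[[0,0.0195,-0.028],0],[[0,0.0195,-0.028],0]]'

```text
clock: 4.5
eef_pos: [497.8, 234.8, 230.8]
tool_rot: [-3.137, 0.008, 3.1]
force: [1.2, -7.4, 0.8]
width: 9.1
```

>>> move_arm --series '[[[0,0.007,-0.005],0],[[0,0.014,-0.01],0],[[0,0.022,-0.014],0],[[0,0.029,-0.0175],0],[[0,0.029,-0.0175],0]]'

```text
clock: 5.12
eef_pos: [499.2, 260.8, 250.9]
tool_rot: [-3.133, 0.008, 3.099]
force: [-2.9, -12.0, 15.1]
width: 9.1
```

```bash
python3 - <<'E'
from h import *
cv2.imwrite('pics/w3.png',get_image('wrist')); cv2.imwrite('pics/s3.png',get_image('side'))
w=cv2.imread('pics/w3.png'); s=cv2.imread('pics/s3.png')[110:250,130:320]
cv2.imwrite('pics/c3.png',np.hstack([cv2.resize(w,(400,300)),cv2.resize(s,(400,300),interpolation=cv2.INTER_CUBIC)]))
print(read_state()['eef_pos'],read_state()['force'],read_state()['width'])
E
```

```text
[499.17017602 260.8054991  250.8522153 ] [ -1.25205633 -11.85394044  15.46899052] 9.257919299147716
```

View pics/c3.png

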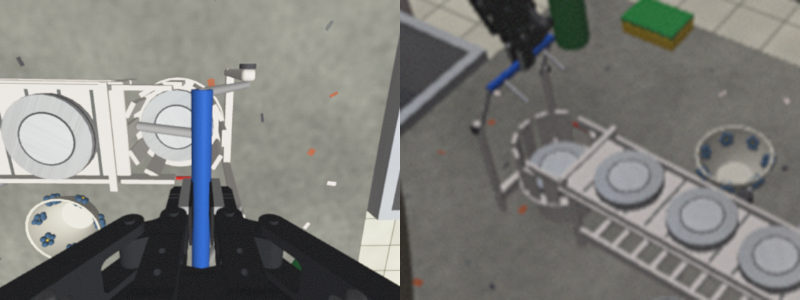

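>>> move_arm --series '[[[0,0,0],0],[[0,0,0],0],[[0,0,0.007],0],[[0,0,0.014],0],[[0,0,0.014],0]]' --claw 0.45

```text
clock: 5.85
eef_pos: [498.6, 260.6, 235.7]
tool_rot: [-3.132, 0.006, 3.099]
force: [0.2, 0.8, -0.0]
width: 38.5
```

>>> move_arm --series '[[[0,0,0],0],[[0,0,0],0],[[0,0,0],0],[[0,0,0],0],[[0,0,0],0]]' --claw 0

```text
clock: 6.48
eef_pos: [498.5, 260.6, 235.6]
tool_rot: [-3.132, 0.006, 3.099]
force: [0.4, -0.1, -2.4]
width: 10.1
```

>>> move_arm --series '[[[0,0.009,-0.0035],0],[[0,0.018,-0.006],0],[[0,0.027,-0.008],0],[[0,0.036,-0.0085],0],[[0,0.04,-0.0085],0]]'

```text
clock: 7.1
eef_pos: [500.6, 300.2, 246.0]
tool_rot: [-3.131, 0.008, 3.099]
force: [-2.7, -5.9, 12.4]
width: 9.9
```

>>> move_arm --series '[[[0,0,0],0],[[0,0,0],0],[[0,0,0],0],[[0,0,-0.02],0],[[0,0,-0.05],0]]' --claw 0.45

```text
clock: 7.72
eef_pos: [499.6, 300.5, 295.4]
tool_rot: [-3.129, 0.005, 3.099]
force: [0.2, 0.3, 0.8]
width: 38.3
```

>>> move_arm --series '[[[0,-0.025,-0.015],0],[[0,-0.05,-0.03],0],[[0,-0.075,-0.03],0],[[0,-0.075,-0.03],0],[[0,-0.075,-0.03],0]]' --claw 0

```text
clock: 8.35
eef_pos: [496.0, 225.8, 326.2]
tool_rot: [-3.13, 0.005, 3.099]
force: [-0.9, 0.4, -0.8]
width: 0.3
```

```bash
cat > red.py <<'E'
from h import *
import sys
n=sys.argv[1]; s=read_state(); cm=cam('wrist'); w=get_image('wrist'); cv2.imwrite(f'pics/{n}.png',w); np.save(n,cm[2]); print(s['eef_pos'])
b=w.astype(int); m=((b[...,2]-b[...,1]>50)&(b[...,2]-b[...,0]>50)).astype(np.uint8)
k,l,st,ce=cv2.connectedComponentsWithStats(m)
for i in range(1,k):
    if st[i,4]>25:
        q=np.argwhere(l==i)[:,::-1].astype(np.float32); r=cv2.minAreaRect(q); print(r,st[i,4], onplane(cm,*r[0],100).round(1), np.median(w[l==i],0))
E
python3 red.py r1
```

```text
[496.01199517 225.78110223 326.23338284]
((321.0810852050781, 115.48648834228516), (10.192737579345703, 7.233555316925049), 80.53767395019531) 73 [440.1 267.  100. ] [ 84. 117. 189.]
((439.0999755859375, 197.2000274658203), (6.0, 7.800000190734863), 36.869895935058594) 49 [533.2 395.6 100. ] [ 85. 117. 187.]
((295.0, 223.5), (3.0, 18.0), 90.0) 72 [558.  236.3 100. ] [ 59.  64. 198.]
```

>>> move_arm --series '[[[-0.04,0,0],0],[[-0.08,0,0],0],[[-0.12,0,0],0],[[-0.16,0,0],0],[[-0.16,0,0],0]]'

```text
clock: 9.02
eef_pos: [657.7, 219.4, 324.7]
tool_rot: [-3.128, 0.004, 3.099]
force: [-0.9, 0.4, -0.5]
width: 0.2
```

```bash
python3 red.py r2; python3 -c "
import cv2,numpy as np
cv2.imwrite('pics/r12.png',np.hstack([cv2.resize(cv2.imread(f'pics/r{i}.png'),(400,300)) for i in (1,2)]))"
```

```text
[657.68052759 219.397669   324.73304178]
((457.6800537109375, 73.760009765625), (7.200000286102295, 10.0), 36.869895935058594) 73 [568.1 394.3 100. ] [ 84. 117. 189.]
((286.0051574707031, 72.77919006347656), (50.032981872558594, 4.719654083251953), 1.3322197198867798) 240 [559.  225.7 100. ] [ 66.5  71.  217. ]
```

View pics/r12.png

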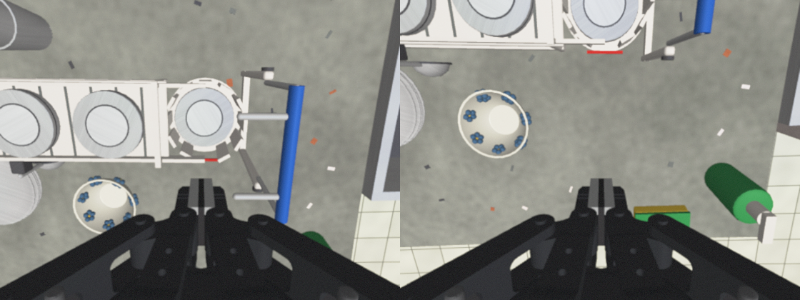

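```bash
python3 - <<'E'
from h import *
c,f,_=cam('wrist'); M=[(c,f,np.load(f'r{i}.npy')) for i in (1,2)]
ims=[cv2.imread(f'pics/r{i}.png') for i in (1,2)]
for v1 in (222.5,223.5,224.5):
  for v2 in (71.8,72.8,73.8):
    o,d1=ray(M[0],288,v1); _,d2=ray(M[0],303,v1); n=np.cross(d1,d2); o2,e=ray(M[1],286,v2)
    t=n@(o-o2)/(n@e); print(v1,v2,(o2+e*t).round(1))
for z in (84,90,98,107,115): print(z,[onplane(m,*p,z).round(1).tolist() for m,p in zip(M,[(295,223.5),(286,72.8)])])
b=ims[1].astype(int); 
for u in (270,286,300): print(u,b[66:82,u].tolist())
b=ims[0].astype(int)
for u in (276,282,290,300): print(u,b[218:230,u].tolist())
a=cv2.resize(ims[0][195:245,250:350],(800,400),interpolation=cv2.INTER_NEAREST); bb=cv2.resize(ims[1][55:80,236:336],(800,200),interpolation=cv2.INTER_NEAREST)
cv2.imwrite('pics/c4.png',np.vstack([a,bb]))
E
```

```text
222.5 71.8 [557.8 225.7  96. ]
222.5 72.8 [558.6 225.7  93.9]
222.5 73.8 [559.4 225.7  91.7]
223.5 71.8 [558.  225.7  98.8]
223.5 72.8 [558.8 225.7  96.7]
223.5 73.8 [559.6 225.7  94.5]
224.5 71.8 [558.2 225.7 101.5]
224.5 72.8 [559.  225.7  99.5]
224.5 73.8 [559.7 225.7  97.3]
84 [[563.9, 236.6, 84.0], [557.9, 225.7, 84.0]]
90 [[561.7, 236.5, 90.0], [558.3, 225.7, 90.0]]
98 [[558.7, 236.4, 98.0], [558.9, 225.7, 98.0]]
107 [[555.4, 236.2, 107.0], [559.5, 225.7, 107.0]]
115 [[552.4, 236.1, 115.0], [560.0, 225.7, 115.0]]
270 [[232, 237, 239], [232, 236, 238], [232, 237, 238], [225, 231, 235], [165, 171, 218], [82, 88, 216], [50, 56, 219], [49, 52, 218], [67, 72, 205], [107, 114, 154], [128, 137, 136], [132, 141, 140], [129, 138, 138], [128, 137, 136], [131, 141, 141], [130, 138, 138]]
286 [[230, 235, 237], [230, 234, 237], [233, 237, 238], [232, 236, 238], [222, 227, 235], [123, 129, 220], [49, 54, 216], [47, 53, 217], [70, 76, 210], [103, 112, 165], [121, 131, 135], [125, 133, 132], [124, 133, 134], [125, 132, 133], [127, 137, 137], [126, 134, 134]]
300 [[232, 235, 238], [231, 236, 23
[... 353 characters left out ...]
235], [228, 234, 236], [226, 232, 234], [206, 216, 219], [163, 172, 175], [143, 151, 153]]
282 [[112, 119, 120], [111, 116, 118], [111, 115, 119], [112, 117, 120], [136, 140, 143], [202, 210, 216], [226, 230, 234], [229, 234, 237], [226, 231, 235], [207, 216, 220], [164, 174, 177], [139, 148, 148]]
290 [[128, 136, 136], [130, 138, 137], [125, 132, 132], [94, 102, 136], [61, 66, 182], [47, 52, 210], [58, 63, 211], [90, 97, 187], [120, 128, 158], [129, 139, 141], [132, 139, 139], [131, 142, 140]]
300 [[131, 139, 139], [131, 140, 140], [127, 136, 137], [102, 106, 135], [58, 63, 166], [46, 50, 202], [49, 56, 209], [82, 89, 192], [115, 123, 161], [132, 141, 145], [132, 142, 140], [131, 140, 140]]
```

View pics/c4.png

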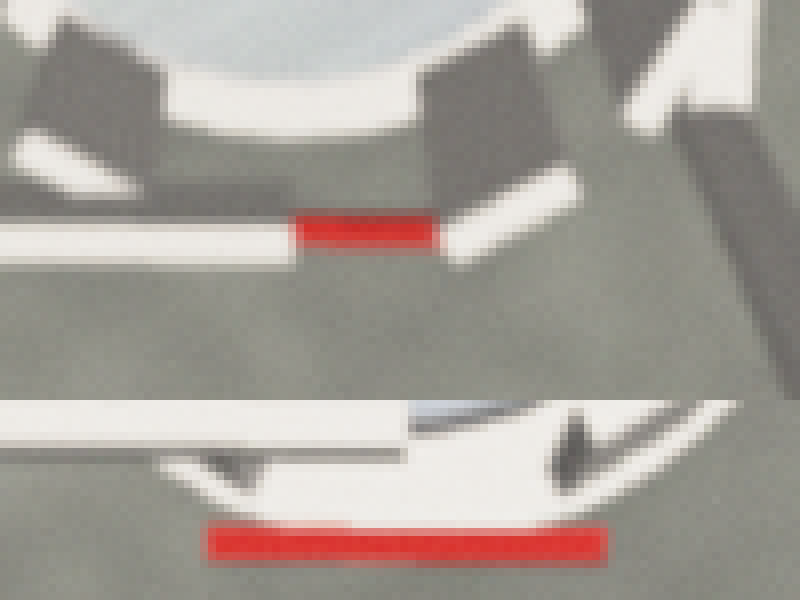

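```bash
python3 - <<'E'
from h import *
c,f,_=cam('wrist'); M=[(c,f,np.load(f'r{i}.npy')) for i in (1,2)]
ims=[cv2.imread(f'pics/r{i}.png').astype(int) for i in (1,2)]
def pl(v1,v2,u1=(288,303),u2=286):
    o,d1=ray(M[0],u1[0],v1); _,d2=ray(M[0],u1[1],v1); n=np.cross(d1,d2); o2,e=ray(M[1],u2,v2); return (o2+e*(n@(o-o2)/(n@e))).round(1)
print('mark +x top edge',pl(226,75.1),'centre',pl(223.6,73))
print('rail cols view1',ims[0][220:232,270:284,1].mean(1).round()); print('rail view2',ims[1][48:66,270:284,1].mean(1).round())
print('rail',pl(228.2,60.9,(272,284),280))
print(read_state()['qpos'])
E
```

```text
mark +x top edge [561.  225.6  98.8] centre [558.9 225.7  96.5]
rail cols view1 [116. 114. 141. 207. 231. 233. 230. 216. 174. 148. 146. 145.]
rail view2 [209. 209. 209. 208. 207. 209. 221. 233. 236. 236. 236. 236. 220. 153.
 175. 231. 236. 236.]
rail [550.9 220.6 131.5]
[-0.43158896  0.62831403  0.11673726  1.25111716 -0.05857776  1.2681656
  1.20978021]
```

The two views show the red mark at (295,223) and (286,73) px, about 35 mm above the holder's floor, which is close to the 36 mm of two tins. One tin is needed in any case, so I'll drop it first and then measure the mark against that stack from close by.

>>> move_arm --series '[[[0.02,-0.057,0],0],[[0.041,-0.114,0],0],[[0.061,-0.171,0],0],[[0.082,-0.228,0],0],[[0.102,-0.285,0],0]]' --claw 0

```text
clock: 9.7
eef_pos: [540.4, -60.6, 328.8]
tool_rot: [-3.13, 0.003, 3.102]
force: [1.6, 0.0, -0.0]
width: 0.0
```

>>> move_arm --series '[[[0.016,-0.055,0.0],0],[[0.035,-0.11,0.02],0],[[0.058,-0.172,0.06],0],[[0.058,-0.172,0.119],0],[[0.058,-0.172,0.119],0]]'

```text
clock: 10.32
eef_pos: [472.3, -229.9, 208.9]
tool_rot: [-3.133, -0.005, 3.101]
force: [0.6, 0.6, 0.8]
width: 0.2
```

```bash
python3 - <<'E'
from h import *
s=read_state(); print(s['eef_pos'],s['tool_rot'])
cm=cam('wrist'); w=get_image('wrist'); cv2.imwrite('pics/w5.png',w)
t=get_image('top'); cv2.imwrite('pics/t5.png',t)
for p in [(474,-230,124),(474,-230,210)]: cv2.circle(w,tuple(int(v) for v in proj(cm,p)),4,(255,0,255),1)
cv2.imwrite('pics/c5.png',np.hstack([cv2.resize(w,(400,300)),cv2.resize(t[130:290,110:380],(400,300))]))
E
```

```text
[ 472.34319494 -229.89970564  208.9288856 ] [-3.1334693  -0.00527763  3.10119922]
```

View pics/c5.png

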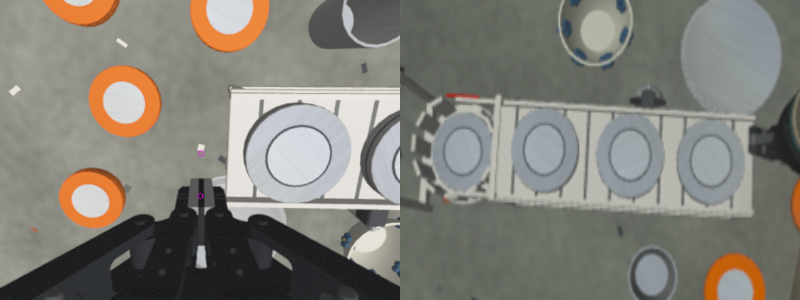

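>>> move_arm --series '[[[-0.002,0,0.04],0],[[-0.002,0,0.083],0],[[-0.002,0,0.084],0],[[-0.002,0.012,0.084],0],[[-0.002,0.025,0.084],0]]'

```text
clock: 11.05
eef_pos: [481.1, -205.0, 130.1]
tool_rot: [-3.13, 0.006, 3.105]
force: [0.4, 0.8, -0.6]
width: -0.1
```

>>> move_arm --series '[[[0,0.015,0],0],[[0,0.03,0],0],[[0,0.045,0],0],[[0,0.06,0],0],[[0,0.075,0],0]]'

```text
clock: 11.68
eef_pos: [486.2, -131.0, 131.3]
tool_rot: [-3.128, 0.012, 3.104]
force: [-0.0, -4.6, 10.4]
width: 0.0
```

>>> move_arm --series '[[[0,0.015,0],0],[[0,0.03,0],0],[[0,0.04,0],0],[[0,0.05,0],0],[[0,0.055,0],0]]'

```text
clock: 12.3
eef_pos: [489.7, -75.9, 131.6]
tool_rot: [-3.127, 0.016, 3.105]
force: [1.0, -4.3, 9.0]
width: -0.0
```

```bash
cat > tins.py <<'E'
from h import *
import sys
n=sys.argv[1]; s=read_state(); d=s['eef_pos']-[485.6,9.45,0]; print('clock',s['clock'],'tcp rack',(d[0]-.043*d[1]).round(1),(d[1]+.043*d[0]).round(1),s['eef_pos'][2].round(1),s['tool_rot'],s['force'].round(1))
ct=cam('top'); t=get_image('top'); cv2.imwrite(f'pics/{n}.png',t)
g=cv2.cvtColor(t,cv2.COLOR_BGR2GRAY)
c=cv2.HoughCircles(g[170:260,120:360],cv2.HOUGH_GRADIENT,1,30,param1=100,param2=12,minRadius=20,maxRadius=26)
for x,y,r in sorted(c[0].tolist()):
    p=onplane(ct,x+120,y+170,138)-[485.6,9.45,0]; print('tin',r,'rack',(p[0]-.043*p[1]).round(1),(p[1]+.043*p[0]).round(1))
E
python3 tins.py t6
```

```text
clock 12.3 tcp rack 7.7 -85.2 131.6 [-3.1266362   0.01552732  3.10467952] [ 1.  -4.3  9. ]
tin 22.100000381469727 rack -1.9 223.2
tin 23.200000762939453 rack 3.0 159.3
tin 25.399999618530273 rack -1.0 57.3
tin 24.299999237060547 rack -86.2 -94.8
```

```bash
python3 - <<'E'
from h import *
w=get_image('wrist'); s=get_image('side'); t=cv2.imread('pics/t6.png'); cv2.imwrite('pics/w6.png',w)
cv2.imwrite('pics/c6.png',np.hstack([cv2.resize(w,(400,300)),cv2.resize(s[140:280,180:370],(400,300),interpolation=cv2.INTER_CUBIC)]))
print(read_state()['qpos'])
E
```

```text
[-0.03549684  0.5639844   0.17740398  2.05780638 -0.16604264  0.51636348
  1.79230681]
```

View pics/c6.png

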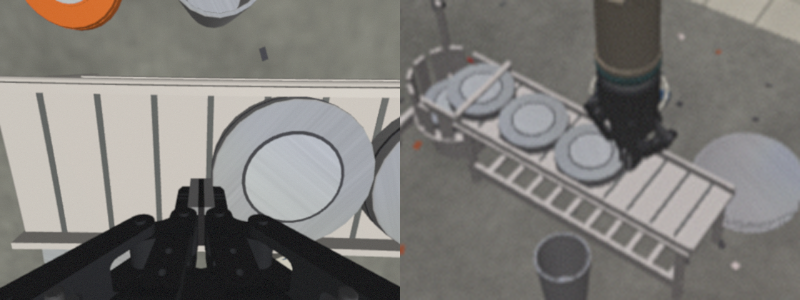

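>>> move_arm --series '[[[0.003,-0.004,0],0],[[0.008,-0.008,0],0],[[0.008,-0.008,0],0]]'

```text
clock: 12.82
eef_pos: [480.4, -82.9, 131.6]
tool_rot: [-3.128, 0.014, 3.105]
force: [-0.7, 0.1, 4.9]
width: -0.2
```

>>> move_arm --series '[[[0,0,-0.003],0],[[0,0,-0.005],0],[[0,0,-0.005],0]]'

```text
clock: 13.2
eef_pos: [480.4, -82.8, 136.6]
tool_rot: [-3.128, 0.014, 3.105]
force: [-0.6, -0.1, 0.6]
width: 0.1
```

```bash
python3 - <<'E'
from h import *
s=read_state(); print(s['eef_pos'],s['force'],s['torque'])
cm=cam('wrist'); w=cv2.imread('pics/w6.png'); 
print(proj(cm,s['eef_pos']))
E
```

```text
[480.41428391 -82.81279156 136.58574591] [-0.62089022 -0.11128319  0.56061332] [ 0.03004145  0.03711444 -0.0016783 ]
[280.54888508 269.63989543]
```

The fingertips shut about 11 mm beyond the TCP, so they were brushing the deck. Raised 5 mm they're clear, and the pictures show the three tins moving as a train. Continuing the push.

>>> move_arm --series '[[[0,0.01,0],0],[[0,0.02,0],0],[[0,0.03,0],0],[[0,0.038,0],0],[[0,0.044,0],0]]'

```text
clock: 13.82
eef_pos: [482.1, -38.1, 136.0]
tool_rot: [-3.128, 0.014, 3.105]
force: [1.1, -1.6, 0.9]
width: 0.1
```

```bash
python3 tins.py t7; python3 - <<'E'
from h import *
w=get_image('wrist'); cv2.imwrite('pics/w7.png',w)
t=cv2.imread('pics/t7.png')
cv2.imwrite('pics/c7.png',cv2.resize(t[160:250,100:300],(800,360),interpolation=cv2.INTER_CUBIC))
E
```

```text
clock 13.825 tcp rack -1.5 -47.7 136.0 [-3.12788236  0.01409608  3.10524583] [ 1.1 -1.6  0.9]
tin 23.200000762939453 rack -0.7 197.5
tin 25.399999618530273 rack -0.6 97.5
```

View pics/c7.png

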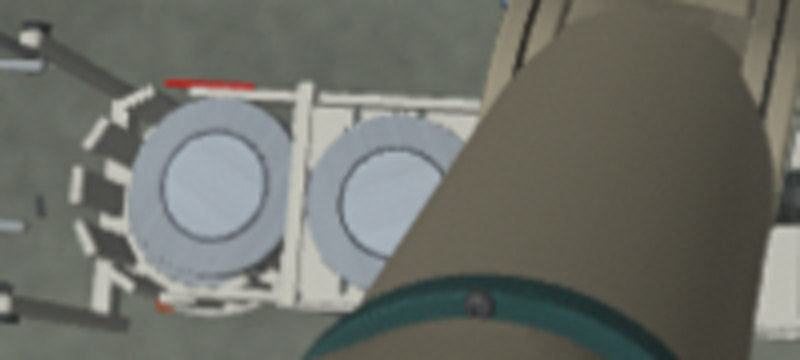

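The top view shows tin1 nearly across, with its centre at about rack y = 197, and tin2 close behind it. I'll push in small steps, checking between them.

>>> move_arm --series '[[[0,0.004,0],0],[[0,0.008,0],0],[[0,0.011,0],0],[[0,0.014,0],0],[[0,0.014,0],0]]'

```text
clock: 14.55
eef_pos: [482.5, -23.3, 135.7]
tool_rot: [-3.129, 0.014, 3.107]
force: [0.6, -0.2, 0.2]
width: -0.1
```

```bash
python3 tins.py t8
```

```text
clock 14.55 tcp rack -1.7 -32.9 135.7 [-3.12876826  0.01357791  3.10652582] [ 0.6 -0.2  0.2]
tin 21.0 rack -7.8 211.9
tin 23.200000762939453 rack 5.6 100.0
```

>>> move_arm --series '[[[0,0.002,0],0],[[0,0.004,0],0],[[0,0.004,0],0]]'

```text
clock: 14.98
eef_pos: [482.6, -19.2, 135.6]
tool_rot: [-3.129, 0.014, 3.107]
force: [0.8, 0.9, -0.1]
width: 0.0
```

```bash
python3 tins.py t9; python3 - <<'E'
from h import *
f=lambda n:cv2.resize(cv2.imread(n)[160:250,100:300],(660,297),interpolation=cv2.INTER_CUBIC)
cv2.imwrite('pics/c9.png',np.vstack([f('pics/t8.png'),f('pics/t9.png')]))
a,b=[cv2.imread(f'pics/t{i}.png')[185:230,130:172].astype(int) for i in (8,9)]; print(abs(a-b).mean())
E
```

```text
clock 14.975 tcp rack -1.8 -28.7 135.6 [-3.12889091  0.0135617   3.10663435] [ 0.8  0.9 -0.1]
tin 21.0 rack -7.8 211.9
1.5814814814814815
```

>>> move_arm --series '[[[0,-0.004,-0.04],0],[[0,-0.004,-0.09],0.15],[[0,0.02,-0.14],0.33],[[0,0.06,-0.17],0.51],[[0,0.11,-0.18],0.69]]'

```text
clock: 15.65
eef_pos: [485.1, 93.7, 316.5]
tool_rot: [3.139, 0.021, 2.408]
force: [1.3, 1.2, -0.3]
width: 0.3
```

```bash
python3 - <<'E'
from h import *
s=read_state(); print(s['eef_pos'],s['tool_rot'],s['qpos'])
M=T()[:3,:3]; print('to (590,187,315) tool:',(M.T@(np.array([590,187,315])-s['eef_pos'])).round(0),'turn',s['tool_rot'][2]-(np.pi/2-.043))
ct=cam('top'); t=get_image('top'); cv2.imwrite('pics/t10.png',t); g=cv2.cvtColor(t,cv2.COLOR_BGR2GRAY)
c=cv2.HoughCircles(g[175:245,125:180],cv2.HOUGH_GRADIENT,1,30,param1=100,param2=12,minRadius=18,maxRadius=26)
for x,y,r in c[0]: 
    for z in (98,138):
        p=onplane(ct,x+125,y+175,z)-[485.6,9.45,0]; print(x+125,y+175,r,z,'rack',(p[0]-.043*p[1]).round(1),(p[1]+.043*p[0]).round(1))
E
python3 tins.py t11
```

```text
[485.09165218  93.69991766 316.53202543] [3.1388441  0.02068058 2.40828542] [-0.59553046  0.32260585  0.45390316  1.8431549  -0.14908309  0.99648875
  0.75477158]
to (590,187,315) tool: [-15. 140.   2.] turn 0.8804890896696336
152.5 213.5 20.8 98 rack -9.1 210.4
152.5 213.5 20.8 138 rack -13.6 198.6
163.5 183.5 23.8 98 rack 59.1 191.5
163.5 183.5 23.8 138 rack 51.6 180.5
clock 15.7 tcp rack -4.8 94.2 316.1 [3.13506636 0.01647843 2.41131697] [ 0.8  6.7 -0.2]
tin 20.799999237060547 rack 55.4 193.8
tin 23.200000762939453 rack -1.8 124.9
tin 23.200000762939453 rack -3.8 23.5
tin 25.399999618530273 rack -1.3 -133.6
```

>>> move_arm --series '[[[-0.003,0.028,0],0.176],[[-0.006,0.056,0.0],0.352],[[-0.009,0.084,0.02],0.528],[[-0.012,0.112,0.04],0.704],[[-0.015,0.14,0.06],0.88]]'

```text
clock: 16.38
eef_pos: [589.0, 195.9, 254.7]
tool_rot: [3.127, 0.008, 1.539]
force: [0.5, 0.3, 0.5]
width: -0.3
```

>>> move_arm --series '[[[0,0,0],0],[[0,0,0],0]]'

```text
clock: 16.62
eef_pos: [588.6, 194.8, 254.6]
tool_rot: [3.128, 0.009, 1.54]
force: [-1.0, -0.5, 0.7]
width: 0.0
```

```bash
python3 red.py B; python3 -c "
from h import *
s=read_state();print(s['tool_rot']);M=T()[:3,:3]; print('to A',(M.T@(np.array([700,187,170])-s['eef_pos'])).round(0))"
```

```text
[588.64268837 194.82224172 254.57371237]
((243.5, 150.0), (58.0, 5.0), 90.0) 296 [558.9 227.4 100. ] [ 59.  64. 207.]
((21.72297477722168, 187.91217041015625), (6.277372360229492, 11.276021003723145), 54.462318420410156) 72 [365.3 200.4 100. ] [ 80.5 111.  182. ]
[3.12693853 0.00878207 1.53897599]
to A [ -3. 110.  87.]
```

>>> move_arm --series '[[[0,0.04,0.02],0],[[0,0.08,0.05],0],[[0,0.11,0.085],0],[[0,0.11,0.085],0],[[0,0.11,0.085],0]]'

```text
clock: 17.3
eef_pos: [699.9, 189.7, 173.3]
tool_rot: [3.126, 0.008, 1.539]
force: [-0.3, -0.7, 0.6]
width: -0.1
```

```bash
python3 red.py A; python3 - <<'E'
from h import *
a=cv2.imread('pics/A.png');b=cv2.imread('pics/B.png')
c=cv2.resize(a[0:300,0:300],(600,600),interpolation=cv2.INTER_CUBIC); d=cv2.resize(b[0:300,150:250],(200,600),interpolation=cv2.INTER_CUBIC)
cv2.imwrite('pics/c10.png',np.hstack([c,d]))
E
```

```text
[699.89568754 189.68105787 173.30245561]
((53.316200256347656, 167.0350341796875), (81.76798248291016, 9.402382850646973), 79.2156982421875) 739 [560.6 227.4 100. ] [ 50.  55. 215.]
```

View pics/c10.png

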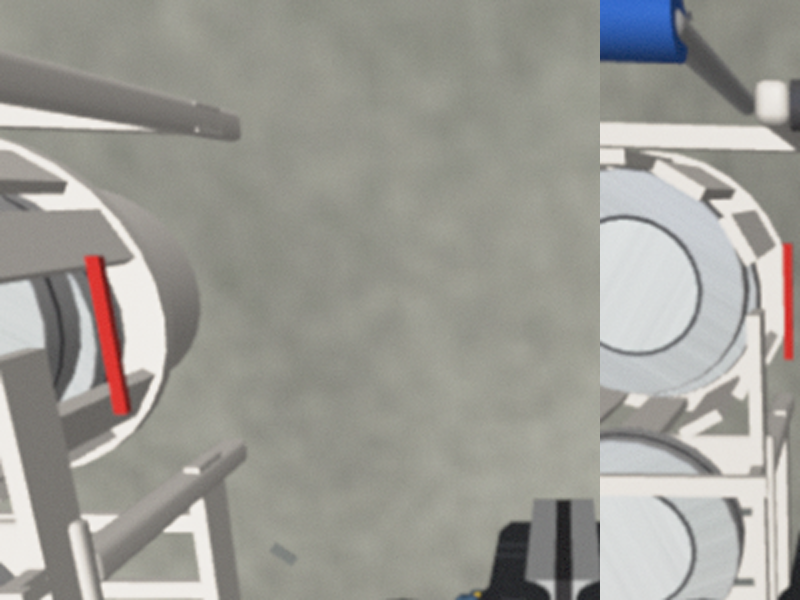

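```bash
python3 - <<'E'
from h import *
c,f,_=cam('wrist'); A=(c,f,np.load('A.npy')); B=(c,f,np.load('B.npy')); R1=(c,f,np.load('r1.npy')); R2=(c,f,np.load('r2.npy'))
def mask(n):
    b=cv2.imread(f'pics/{n}.png').astype(int); return (b[...,2]-b[...,1]>70)&(b[...,2]-b[...,0]>70)
# per-row centre line in A and B
def line(n,sel):
    q=np.argwhere(mask(n)); q=q[sel(q)]
    r=cv2.minAreaRect(q[:,::-1].astype(np.float32)); bx=cv2.boxPoints(r); 
    e=sorted(bx.tolist(),key=lambda p:p[1]); return np.mean(e[:2],0),np.mean(e[2:],0)
a=line('A',lambda q:q[:,1]<100); b=line('B',lambda q:q[:,1]>200); print(a,b)
for i in (0,1): print('end',tri(A,a[i],B,b[i]))
print('mid',tri(A,np.mean(a,0),B,np.mean(b,0)), tri(A,np.mean(a,0),R2,(286,72.9)))
print('B-R2 check',tri(B,np.mean(b,0),R2,(286,72.9)))
# known-x check
for z in (90,94,98,102): print(z,onplane(A,*np.mean(a,0),z).round(1),onplane(B,*np.mean(b,0),z).round(1))
E
```

```text
(array([ 45.57098389, 127.32623672]), array([ 60.58301544, 206.89001465])) (array([228.72523499, 138.00246811]), array([472.63113403, 337.56182861]))
end (array([544.39718231, 242.49618241,  75.11833053]), np.float64(14.67046909592698))
end (array([660.0627071 , 223.57373698, 287.2723549 ]), np.float64(69.808849022246))
mid (array([630.5845369 , 224.7307732 , 227.06958996]), np.float64(51.9284476854315)) (array([558.71523244, 226.26419903,  97.03217832]), np.float64(1.1890151340850152))
B-R2 check (array([588.47432878, 234.24212689, 333.81557867]), np.float64(33.286919054474076))
90 [554.  225.6  90. ] [655.5 138.2  90. ]
94 [556.6 226.3  94. ] [654.7 139.9  94. ]
98 [559.2 227.   98. ] [653.8 141.6  98. ]
102 [561.8 227.7 102. ] [652.9 143.4 102. ]
```

```bash
python3 - <<'E'
from h import *
c,f,_=cam('wrist'); A=(c,f,np.load('A.npy')); B=(c,f,np.load('B.npy')); R1=(c,f,np.load('r1.npy')); R2=(c,f,np.load('r2.npy'))
a=np.array((53.3,167.0)); b=(243.5,150)
print('AB',tri(A,a,B,b),'AR2',tri(A,a,R2,(286,72.9)))
W=lambda x,y,z:np.array([485.6+x*.99908+y*.043,9.45+y*.99908-x*.043,z])
for n,p in dict(rail_in=(51,165,132),rail_out=(56,165,132),rail_out_hold=(56,185,132),mark96=(64,219,96),tin_edge=(48,219,98),tin_edge80=(48,219,80),floor=(54,219,62),ring=(64,219,62)).items(): print(n,[proj(m,W(*p)).round(1).tolist() for m in (A,B)])
g=cv2.imread('pics/A.png'); 
for v in (150,160,167): print(v,g[v,0:75,1].tolist())
E
```

```text
AB (array([558.63138053, 226.89717723,  96.94884031]), np.float64(0.03452903832440243)) AR2 (array([558.69516504, 226.27293036,  96.76440822]), np.float64(1.2059307271661124))
rail_in [[10.6, 273.5], [225.5, 224.2]]
rail_out [[19.6, 273.5], [231.7, 224.3]]
rail_out_hold [[12.0, 241.4], [230.9, 200.8]]
mark96 [[55.3, 168.9], [244.1, 151.5]]
tin_edge [[26.8, 169.2], [225.3, 151.6]]
tin_edge80 [[45.4, 163.9], [228.1, 148.6]]
floor [[70.0, 159.4], [236.8, 145.9]]
ring [[84.2, 159.5], [247.2, 146.1]]
150 [216, 216, 217, 215, 215, 214, 214, 215, 213, 216, 215, 214, 216, 215, 214, 216, 215, 202, 158, 123, 108, 106, 105, 109, 106, 93, 77, 62, 75, 98, 105, 103, 105, 104, 103, 104, 110, 152, 200, 214, 216, 198, 154, 119, 111, 107, 79, 62, 57, 53, 56, 58, 46, 38, 33, 56, 89, 115, 160, 220, 236, 237, 237, 237, 237, 237, 236, 236, 236, 237, 236, 237, 237, 237, 237]
160 [214, 215, 214, 215, 216, 216, 216, 216, 217, 216, 217, 216, 216, 215, 216, 216, 215, 215, 216, 217, 203, 157, 119, 105, 98, 100, 100, 98, 86, 64, 67, 85, 96, 101, 98, 99, 100, 97, 101, 132, 181, 211, 217, 215, 211, 183, 132, 102, 80, 55, 52, 55, 58, 55, 46, 35, 34, 59, 85, 101, 125, 194, 233, 237, 237, 237, 236, 237, 237, 237, 237, 237, 238, 236, 237]
167 [216, 213, 212, 211, 212, 212, 210, 210, 214, 215, 215, 216, 214, 216, 214, 213, 213, 214, 216, 217, 212, 191, 148, 113, 98, 94, 97, 95, 97, 80, 62, 64, 81, 92, 93, 92, 95, 92, 92, 114, 168, 207, 214, 214, 215, 205, 176, 135, 100, 74, 63, 56, 52, 56, 52, 47, 41, 35, 46, 78, 93, 120, 192, 233, 238, 237, 237, 236, 237, 236, 237, 236, 238, 237, 237]
```

```bash
python3 - <<'E'
from h import *
g=cv2.imread('pics/B.png')
for v in (110,120,130,140,150): print(v,g[v,200:250,1].tolist())
g=cv2.imread('pics/A.png')
for v in (140,145,155,172,176): print(v,g[v,0:50,1].tolist())
E
```

```text
110 [203, 207, 205, 203, 204, 207, 205, 204, 197, 208, 225, 230, 232, 229, 230, 229, 219, 179, 147, 133, 135, 134, 136, 132, 134, 134, 133, 134, 131, 140, 168, 212, 226, 228, 206, 158, 138, 131, 134, 131, 130, 130, 128, 131, 131, 132, 132, 132, 132, 133]
120 [205, 205, 205, 206, 206, 205, 204, 205, 203, 205, 206, 207, 203, 206, 212, 219, 228, 229, 230, 230, 231, 231, 218, 178, 142, 132, 134, 134, 136, 135, 135, 135, 138, 136, 131, 142, 171, 211, 228, 219, 169, 131, 127, 126, 127, 126, 129, 132, 132, 133]
130 [202, 202, 199, 200, 201, 202, 200, 199, 201, 203, 201, 203, 204, 205, 201, 204, 202, 201, 190, 159, 149, 192, 224, 230, 230, 225, 217, 210, 216, 223, 230, 230, 230, 229, 229, 229, 229, 229, 229, 227, 216, 146, 79, 46, 53, 66, 95, 120, 125, 128]
140 [149, 192, 201, 202, 203, 205, 202, 200, 201, 202, 202, 202, 201, 202, 204, 201, 199, 200, 201, 199, 179, 145, 100, 98, 150, 191, 181, 129, 101, 140, 203, 227, 230, 230, 230, 229, 229, 230, 229, 229, 223, 178, 95, 50, 49, 60, 94, 126, 131, 129]
150 [136, 179, 197, 201, 197, 198, 198, 197, 196, 196, 198, 197, 198, 203, 201, 198, 202, 1
[... 672 characters left out ...]
6, 217, 215, 217, 216, 216, 217, 217, 216, 215, 215, 216, 214, 214, 216, 209, 183, 138, 106, 106, 106, 104, 102, 99, 86, 68, 60, 83, 98, 104, 104, 105, 102, 104, 99, 125, 172, 214, 218, 217, 202, 155, 117, 103, 80, 58, 55]
172 [215, 215, 215, 215, 215, 214, 212, 211, 214, 214, 214, 214, 211, 211, 210, 212, 211, 214, 215, 216, 215, 202, 155, 111, 93, 94, 92, 94, 92, 80, 66, 61, 75, 89, 90, 92, 93, 89, 86, 102, 149, 204, 213, 214, 213, 212, 204, 171, 125, 98]
176 [210, 209, 203, 196, 188, 179, 172, 170, 165, 161, 158, 154, 151, 146, 135, 130, 126, 123, 121, 116, 117, 120, 116, 103, 93, 89, 90, 91, 91, 75, 58, 64, 79, 88, 89, 88, 85, 86, 95, 141, 201, 216, 215, 213, 213, 213, 205, 176, 130, 98]
```

```bash
python3 - <<'E'
from h import *
c,f,_=cam('wrist'); A=(c,f,np.load('A.npy')); B=(c,f,np.load('B.npy'))
a=cv2.imread('pics/A.png')[...,1].astype(float); b=cv2.imread('pics/B.png')[...,1].astype(float)
def drop(r,lo,hi,th=155):
    for u in range(lo,hi):
        if r[u]>th>=r[u+1]: return u+(r[u]-th)/(r[u]-r[u+1])
def pts(im,rows,lo,hi):
    P=[(drop(im[v],lo(v) if callable(lo) else lo,hi),v) for v in rows]; return [p for p in P if p[0]]
S={'tin1':(pts(a,range(144,174,2),8,30),pts(b,range(132,156,2),212,226)),'tin0':(pts(a,range(144,174,2),35,52),pts(b,range(136,154,2),225,232))}
W=lambda P,m,z:np.array([onplane(m,*p,z) for p in P])
for n,(pa,pb) in S.items():
    print(n,pa[:3],pb[:4])
    for z in (76,80,84,94,98,102):
        X,Y=W(pa,A,z),W(pb,B,z); k=lambda Q:np.polyfit(Q[:,1]-225,Q[:,0],2); y=np.linspace(max(X[:,1].min(),Y[:,1].min()),min(X[:,1].max(),Y[:,1].max()),5)-225
        print(z,(y+225).round(0)[[0,-1]],(np.polyval(k(X),y)-np.polyval(k(Y),y)).round(2))
# mark by the same rule
for z in (93,95,97,99): print('mark',z,onplane(A,53.3,167,z)[0]-onplane(B,243.5,150,z)[0])
E
```

```text
tin1 [(np.float64(16.46511627906977), 144), (np.float64(17.027027027027028), 146), (np.float64(17.5), 148)] [(np.float64(219.7027027027027), 132), (np.float64(220.05882352941177), 134), (np.float64(220.30769230769232), 136), (np.float64(220.4318181818182), 138)]
76 [221. 239.] [-11.37 -11.46 -11.52 -11.56 -11.56]
80 [221. 240.] [-9.11 -9.19 -9.24 -9.27 -9.27]
84 [222. 240.] [-6.85 -6.92 -6.96 -6.98 -6.98]
94 [224. 241.] [-1.2  -1.24 -1.27 -1.27 -1.26]
98 [225. 242.] [1.05 1.02 1.01 1.01 1.03]
102 [225. 242.] [3.31 3.29 3.29 3.3  3.32]
tin0 [(np.float64(39.48780487804878), 144), (np.float64(40.3), 146), (np.float64(40.97727272727273), 148)] [(np.float64(225.5), 136), (np.float64(226.0612244897959), 138), (np.float64(226.5), 140), (np.float64(227.08), 142)]
76 [222. 237.] [-0.88 -1.04 -1.11 -1.08 -0.96]
80 [223. 238.] [1.19 1.04 0.98 1.01 1.14]
84 [224. 238.] [3.26 3.12 3.06 3.1  3.23]
94 [225. 239.] [8.42 8.31 8.28 8.34 8.48]
98 [226. 239.] [10.49 10.39 10.37 10.43 10.57]
102 [226. 240.] [12.55 12.46 12.45 12.52 12.67]
mark 93 -2.168372080255722
mark 95 -1.0700980099670687
mark 97 0.028176060321584373
mark 99 1.1264501306102375
```

The close view shows tin1 dropped flat on tin0 (its upper edge at u of about 22 in view A). The mark is at (53,167) there and at (243,150) in view B. The tin tops read about 1.9 mm low, so the mark lies within about 1 mm of the two-tin height. I'll settle it by touch: the open left finger on the mark bar, then the same finger on the deck as a reference.

>>> move_arm --series '[[[-0.002,-0.02,-0.012],-0.18],[[-0.006,-0.05,-0.025],-0.36],[[-0.01,-0.08,-0.025],-0.54],[[-0.013,-0.11,-0.025],-0.72],[[-0.014,-0.134,-0.025],-0.9]]' --claw 1

```text
clock: 17.98
eef_pos: [563.9, 180.8, 199.3]
tool_rot: [3.135, 0.019, 2.446]
force: [0.1, -0.4, -0.1]
width: 85.3
```

>>> move_arm --series '[[[0,0,0],-0.17],[[0,0,0],-0.34],[[0,0,0],-0.51],[[0,0,0],-0.66],[[0,0,0],-0.66]]'

```text
clock: 18.6
eef_pos: [564.0, 180.9, 201.3]
tool_rot: [-3.137, 0.022, 3.105]
force: [0.1, 0.3, -1.0]
width: 85.2
```

```bash
python3 -c "
from h import *
s=read_state();print(s['eef_pos'],s['tool_rot'],s['width']);M=T()[:3,:3]; print('to',(M.T@(np.array([565,180.2,125])-s['eef_pos'])).round(1),s['tool_rot'][2]-3.0986)"
```

```text
[564.03429216 180.90925622 201.34534377] [-3.13690457  0.02195988  3.10486714] 85.22435450416269
to [ 0.7 -0.3 76.4] 0.006267141551854927
```

>>> move_arm --series '[[[0,0,0.04],0.006],[[0,0,0.075],0.006],[[0,0,0.086],0.006],[[0,0,0.086],0.006]]'

```text
clock: 19.1
eef_pos: [565.9, 180.5, 115.7]
tool_rot: [-3.137, 0.022, 3.098]
force: [1.0, 0.6, 0.2]
width: 85.3
```

>>> move_arm --series '[[[0,0,0.002],0],[[0,0,0.004],0],[[0,0,0.006],0],[[0,0,0.006],0]]'

```text
clock: 19.6
eef_pos: [566.1, 180.4, 109.8]
tool_rot: [-3.137, 0.022, 3.098]
force: [0.3, -0.2, 0.3]
width: 85.6
```

>>> move_arm --series '[[[0,0,0.002],0],[[0,0,0.004],0],[[0,0,0.004],0]]'

```text
clock: 19.98
eef_pos: [566.0, 180.3, 105.6]
tool_rot: [-3.137, 0.022, 3.098]
force: [-0.5, 0.1, 0.7]
width: 85.3
```

>>> move_arm --series '[[[0,0,0.002],0],[[0,0,0.004],0],[[0,0,0.004],0]]'

```text
clock: 20.35
eef_pos: [565.9, 180.3, 101.3]
tool_rot: [-3.136, 0.021, 3.098]
force: [0.1, -0.9, 0.0]
width: 85.4
```

>>> move_arm --series '[[[0,0,0.001],0],[[0,0,0.002],0],[[0,0,0.002],0]]'

```text
clock: 20.72
eef_pos: [565.9, 180.2, 99.2]
tool_rot: [-3.136, 0.021, 3.098]
force: [0.7, 0.6, -0.3]
width: 85.3
```

>>> move_arm --series '[[[0,0,0.001],0],[[0,0,0.002],0],[[0,0,0.002],0]]'

```text
clock: 21.1
eef_pos: [565.9, 180.2, 97.1]
tool_rot: [-3.136, 0.021, 3.098]
force: [0.4, 0.6, -0.5]
width: 84.9
```

>>> move_arm --series '[[[0,0,0.001],0],[[0,0,0.002],0],[[0,0,0.002],0]]'

```text
clock: 21.48
eef_pos: [565.8, 180.2, 95.0]
tool_rot: [-3.136, 0.021, 3.098]
force: [-0.1, -0.1, -0.2]
width: 85.5
```

>>> move_arm --series '[[[0,0,0.001],0],[[0,0,0.002],0],[[0,0,0.002],0]]'

```text
clock: 21.85
eef_pos: [565.8, 180.1, 92.9]
tool_rot: [-3.136, 0.021, 3.098]
force: [0.4, 0.1, -0.6]
width: 85.5
```

>>> move_arm --series '[[[0,0,0.001],0],[[0,0,0.002],0],[[0,0,0.003],0],[[0,0,0.003],0]]'

```text
clock: 22.35
eef_pos: [565.8, 180.1, 89.8]
tool_rot: [-3.136, 0.02, 3.098]
force: [0.5, -0.2, 1.2]
width: 85.4
```

>>> move_arm --series '[[[0,0,0.001],0],[[0,0,0.002],0],[[0,0,0.002],0]]'

```text
clock: 22.72
eef_pos: [565.8, 180.1, 87.7]
tool_rot: [-3.136, 0.02, 3.098]
force: [0.6, -0.2, -0.0]
width: 85.5
```

>>> move_arm --series '[[[0,0,0.001],0],[[0,0,0.002],0],[[0,0,0.002],0]]'

```text
clock: 23.1
eef_pos: [565.9, 180.1, 86.0]
tool_rot: [-3.136, 0.02, 3.098]
force: [-1.8, 0.5, 3.6]
width: 85.7
```

>>> move_arm --series '[[[0,0,0.0005],0],[[0,0,0.001],0],[[0,0,0.001],0]]'

```text
clock: 23.48
eef_pos: [566.0, 180.1, 85.7]
tool_rot: [-3.136, 0.021, 3.098]
force: [-1.6, -1.0, 7.4]
width: 85.4
```

```bash
python3 - <<'E'
from h import *
s=read_state();print(s['eef_pos'],s['tool_rot'],s['force'],s['torque'],s['width'])
cm=cam('wrist'); w=get_image('wrist'); cv2.imwrite('pics/w12.png',w)
for d in (0,13,-12):
  print(d,[proj(cm,s['eef_pos']+np.array([0,y,d])).round(0) for y in (-50,50)])
b=w.astype(int); m=(b[...,2]-b[...,1]>50)&(b[...,2]-b[...,0]>50); q=np.argwhere(m); print(len(q), q.mean(0) if len(q) else '')
E
```

```text
[565.9599761  180.10471316  85.70782132] [-3.13649377  0.02067343  3.09782101] [-1.58927058 -0.95007025  7.43146092] [0.18075716 0.52665084 0.12651708] 85.42181938359657
0 [array([171., 274.]), array([391., 266.])]
13 [array([162., 289.]), array([400., 281.])]
-12 [array([179., 262.]), array([384., 254.])]
388 [263.78865979 433.79381443]
```

>>> move_arm --series '[[[0,0,-0.05],0],[[0.005,-0.02,-0.1],0],[[0.02,-0.075,-0.11],0],[[0.03,-0.135,-0.11],0],[[0.04,-0.195,-0.11],0]]'

```text
clock: 24.15
eef_pos: [514.9, -13.9, 196.1]
tool_rot: [-3.136, 0.022, 3.099]
force: [1.3, 0.3, 0.3]
width: 85.6
```

>>> move_arm --series '[[[0.009,-0.055,0],0],[[0.018,-0.11,0],0],[[0.026,-0.165,0],0],[[0.033,-0.222,0.0],0],[[0.033,-0.222,0.0],0]]'

```text
clock: 24.78
eef_pos: [470.3, -240.4, 196.5]
tool_rot: [-3.133, 0.022, 3.089]
force: [0.4, 0.9, 0.6]
width: 85.4
```

```bash
python3 tins.py t13; python3 -c "
from h import *
s=read_state();M=T()[:3,:3]; print(s['eef_pos'],'to',(M.T@(np.array([475.1,-235.3,112])-s['eef_pos'])).round(1),s['tool_rot'][2]-3.0986)"
```

```text
clock 24.775 tcp rack -4.5 -250.5 196.5 [-3.13304898  0.02166666  3.0888402 ] [0.4 0.9 0.6]
tin 24.299999237060547 rack -1.7 218.9
tin 24.299999237060547 rack -1.7 120.7
tin 23.200000762939453 rack -6.0 25.5
[ 471.28981205 -236.80590358  196.29941206] to [-1.9  2.2 84.3] -0.005375937684755083
```

>>> move_arm --series '[[[-0.002,0.002,0.04],0],[[-0.002,0.002,0.075],0],[[-0.002,0.002,0.084],0],[[-0.002,0.002,0.084],0]]'

```text
clock: 25.32
eef_pos: [475.4, -234.5, 112.3]
tool_rot: [-3.136, 0.021, 3.095]
force: [-0.1, -0.3, 0.1]
width: 85.1
```

>>> move_arm --series '[[[0,0,0.001],0],[[0,0,0.002],0],[[0,0,0.003],0],[[0,0,0.003],0]]'

```text
clock: 25.82
eef_pos: [475.6, -234.6, 109.5]
tool_rot: [-3.136, 0.021, 3.094]
force: [-0.2, 0.5, 0.3]
width: 85.7
```

>>> move_arm --series '[[[0,0,0.001],0],[[0,0,0.002],0],[[0,0,0.002],0]]'

```text
clock: 26.2
eef_pos: [475.5, -234.6, 107.4]
tool_rot: [-3.136, 0.021, 3.095]
force: [-0.4, -0.1, -0.3]
width: 85.4
```

>>> move_arm --series '[[[0,0,0.0005],0],[[0,0,0.001],0],[[0,0,0.001],0]]'

```text
clock: 26.58
eef_pos: [475.6, -234.6, 107.1]
tool_rot: [-3.136, 0.021, 3.094]
force: [-1.2, 0.9, 6.7]
width: 85.1
```

>>> move_arm --series '[[[0,0,0.0005],0],[[0,0,0.001],0],[[0,0,0.001],0]]'

```text
clock: 26.95
eef_pos: [475.6, -234.6, 107.1]
tool_rot: [-3.136, 0.022, 3.094]
force: [-2.2, 0.2, 9.8]
width: 85.2
```

```bash
python3 -c "
from h import *
s=read_state();print(s['eef_pos'],s['tool_rot'],s['force'],s['torque'])"
```

```text
[ 475.59852072 -234.58456081  107.07919625] [-3.13641395  0.02168319  3.09446537] [-2.23801686  0.24831355  9.84699837] [0.60983944 0.47989565 0.07512394]
```

The open finger first met the deck (z = 120) at TCP z = 107.1, and the mark bar's top at about 85.9. That puts the bar's top at about 98.7 and its centre about 35.2 mm above the floor, which fits the uncorrected views at about 34.9. The two-tin stack at 36 mm stands above it, so one added tin is enough. Going back to close the arch.

>>> move_arm --series '[[[0,0,-0.06],0],[[0,0.015,-0.12],0],[[0,0.055,-0.165],0],[[0,0.105,-0.195],0],[[0,0.16,-0.215],0]]' --claw 0.45

```text
clock: 27.58
eef_pos: [479.0, -72.4, 322.9]
tool_rot: [-3.136, 0.024, 3.093]
force: [0.5, 1.0, -0.1]
width: 38.7
```

>>> move_arm --series '[[[0,0.06,0],0],[[0,0.12,0],0],[[0,0.18,0],0],[[0,0.24,0],0],[[0,0.3,0],0]]'

```text
clock: 28.2
eef_pos: [493.4, 229.0, 321.3]
tool_rot: [-3.136, 0.025, 3.093]
force: [1.0, -1.2, -0.2]
width: 38.7
```

```bash
python3 -c "
from h import *
s=read_state();M=T()[:3,:3]; print(s['clock'],s['eef_pos'],'to',(M.T@(np.array([498,299,330])-s['eef_pos'])).round(1),s['tool_rot'])
cm=cam('wrist'); w=get_image('wrist'); cv2.imwrite('pics/w14.png',w); b=w.astype(int); m=((b[...,0]-b[...,2]>60)&(b[...,0]-b[...,1]>50)).astype(np.uint8)
n,l,st,ce=cv2.connectedComponentsWithStats(m)
for i in range(1,n):
  if st[i,4]>300:
    r=cv2.minAreaRect(np.argwhere(l==i)[:,::-1].astype(np.float32)); print(r,st[i]); bx=cv2.boxPoints(r); print([onplane(cm,*p,265).round(0).tolist() for p in bx])
"
```

```text
28.2 [493.41975169 228.98231401 321.29579222] to [-1.4 70.1 -9.1] [-3.13613395  0.02485666  3.09283452]
((401.59234619140625, 215.76153564453125), (18.977313995361328, 189.1529541015625), 7.125016689300537) [ 385  123   38  188 3268]
[[556.0, 292.0, 265.0], [435.0, 300.0, 265.0], [437.0, 310.0, 265.0], [559.0, 304.0, 265.0]]
```

>>> move_arm --series '[[[-0.001,0.036,0],0],[[-0.001,0.072,0],0],[[-0.001,0.072,0],0],[[-0.001,0.072,0],0]]'

```text
clock: 28.75
eef_pos: [495.9, 310.7, 320.8]
tool_rot: [3.14, 0.024, 3.103]
force: [-0.4, 0.0, -0.4]
width: 38.7
```

```bash
python3 -c "
from h import *
s=read_state(); print(s['clock'],s['eef_pos'],s['tool_rot'])
cm=cam('wrist'); w=get_image('wrist'); b=w.astype(int); m=((b[...,0]-b[...,2]>60)&(b[...,0]-b[...,1]>50)&(np.arange(420)[:,None]<235))
q=np.argwhere(m)[:,::-1].astype(np.float32); r=cv2.minAreaRect(q); print(r); print([onplane(cm,*p,265).round(0).tolist() for p in cv2.boxPoints(r)])
"
```

```text
28.75 [495.87806689 310.72685715 320.84062372] [3.14019312 0.02394264 3.10316316]
((265.5, 180.0), (108.0, 19.0), 90.0)
[[436.0, 299.0, 265.0], [437.0, 310.0, 265.0], [502.0, 307.0, 265.0], [502.0, 295.0, 265.0]]
```

>>> move_arm --series '[[[0,-0.009,0],0],[[-0.002,-0.009,0.025],0],[[-0.002,-0.009,0.05],0],[[-0.002,-0.009,0.073],0],[[-0.002,-0.009,0.073],0]]'

```text
clock: 29.42
eef_pos: [498.9, 298.8, 246.8]
tool_rot: [-3.14, 0.021, 3.1]
force: [-0.4, 0.5, 0.4]
width: 38.2
```

>>> move_arm --series '[[[0,0,0],0],[[0,0,0],0],[[0,0,0],0],[[0,0,0],0]]' --claw 0

```text
clock: 29.92
eef_pos: [499.6, 298.7, 248.1]
tool_rot: [-3.141, 0.023, 3.1]
force: [0.3, -1.5, 6.0]
width: 10.0
```

>>> move_arm --series '[[[0,-0.01,0.0006],0],[[0,-0.02,0.0022],0],[[0,-0.0285,0.0047],0],[[0,-0.037,0.008],0],[[0,-0.045,0.012],0]]'

```text
clock: 30.55
eef_pos: [497.5, 254.8, 236.3]
tool_rot: [3.14, 0.023, 3.1]
force: [-3.4, 5.3, 3.5]
width: 10.1
```

>>> move_arm --series '[[[0,-0.0075,0.005],0],[[0,-0.0145,0.0105],0],[[0,-0.021,0.017],0],[[0,-0.0265,0.0235],0],[[0,-0.0315,0.031],0]]'

```text
clock: 31.18
eef_pos: [496.1, 222.9, 204.7]
tool_rot: [3.14, 0.022, 3.1]
force: [-4.3, 4.2, 6.0]
width: 9.8
```

>>> move_arm --series '[[[0,-0.006,0.0115],0],[[0,-0.0095,0.02],0],[[0,-0.012,0.029],0],[[0,-0.0135,0.038],0],[[0,-0.0142,0.046],0]]'

```text
clock: 31.8
eef_pos: [495.4, 208.8, 158.0]
tool_rot: [3.14, 0.02, 3.101]
force: [-3.3, 2.4, 2.5]
width: 9.8
```

>>> move_arm --series '[[[0,0,0.002],0],[[0,0,0.004],0],[[0,0,0.004],0]]'

```text
clock: 32.17
eef_pos: [495.5, 208.8, 154.1]
tool_rot: [3.141, 0.02, 3.101]
force: [-3.0, 3.7, 4.3]
width: 9.8
```

>>> move_arm --series '[[[0,0,0],0],[[0,0,0],0],[[0,0,0],0],[[0,0,-0.03],0],[[0,0,-0.06],0]]' --claw 0.45

```text
clock: 32.8
eef_pos: [494.1, 208.1, 214.4]
tool_rot: [-3.141, 0.019, 3.101]
force: [-0.3, -0.7, 1.0]
width: 38.7
```

>>> move_arm --series '[[[0,0,0],0],[[0,0,0],0],[[0,0,0],0],[[0,0,0.003],0],[[0,0,0.005],0]]' --claw 0

```text
clock: 33.42
eef_pos: [493.9, 207.9, 208.6]
tool_rot: [-3.141, 0.018, 3.101]
force: [0.4, -0.1, -0.4]
width: -0.4
```

```bash
python3 -c "
from h import *
s=read_state(); print(s['clock'],s['eef_pos'],s['force'],s['width'])
cm=cam('wrist'); w=get_image('wrist'); cv2.imwrite('pics/w15.png',w); b=w.astype(int); m=((b[...,0]-b[...,2]>60)&(b[...,0]-b[...,1]>50)&(np.arange(420)[:,None]<235))
q=np.argwhere(m)[:,::-1].astype(np.float32); r=cv2.minAreaRect(q); print(r)
for z in (175,180): print([onplane(cm,*p,z).round(0).tolist() for p in cv2.boxPoints(r)])
"
```

```text
33.425 [493.89323146 207.9467513  208.63831849] [ 0.39563617 -0.11509384 -0.35761381] -0.39405584381229414
((284.4999694824219, 179.0), (20.999996185302734, 109.99998474121094), 0.0)
[[490.0, 204.0, 175.0], [432.0, 207.0, 175.0], [432.0, 218.0, 175.0], [491.0, 216.0, 175.0]]
[[488.0, 205.0, 180.0], [431.0, 207.0, 180.0], [432.0, 217.0, 180.0], [489.0, 216.0, 180.0]]
```

>>> move_arm --series '[[[0,0.002,0.004],0],[[0,0.002,0.008],0],[[0,0.002,0.012],0],[[0,0.002,0.012],0]]'

```text
clock: 33.98
eef_pos: [493.9, 209.7, 196.1]
tool_rot: [-3.14, 0.017, 3.101]
force: [-0.1, 0.2, 0.5]
width: 0.1
```

>>> move_arm --series '[[[0,0,0.001],0],[[0,0,0.002],0],[[0,0,0.003],0],[[0,0,0.004],0]]'

```text
clock: 34.48
eef_pos: [494.0, 209.8, 192.1]
tool_rot: [-3.141, 0.017, 3.101]
force: [0.0, 0.3, -0.2]
width: -0.1
```

>>> move_arm --series '[[[0,0,0.001],0],[[0,0,0.001],0],[[0,0,0.001],0]]'

```text
clock: 34.85
eef_pos: [494.0, 209.8, 191.1]
tool_rot: [-3.141, 0.017, 3.101]
force: [0.6, 0.1, 0.9]
width: 0.2
```

>>> move_arm --series '[[[0,0,0.002],0],[[0,0,0.004],0],[[0,0,0.006],0],[[0,0,0.006],0]]'

```text
clock: 35.35
eef_pos: [494.0, 209.7, 184.9]
tool_rot: [-3.14, 0.017, 3.101]
force: [-0.4, 0.3, 0.5]
width: 0.4
```

>>> move_arm --series '[[[0,0,0.001],0],[[0,0,0.002],0],[[0,0,0.003],0],[[0,0,0.003],0]]'

```text
clock: 35.85
eef_pos: [494.0, 209.7, 181.8]
tool_rot: [-3.14, 0.016, 3.101]
force: [0.7, -0.2, -0.4]
width: 0.0
```

>>> move_arm --series '[[[0,0,0.001],0],[[0,0,0.002],0],[[0,0,0.002],0]]'

```text
clock: 36.22
eef_pos: [494.2, 209.7, 180.8]
tool_rot: [-3.141, 0.017, 3.101]
force: [-2.0, -0.9, 7.8]
width: -0.2
```

>>> move_arm --series '[[[0,0,0.001],0],[[0,0,0.001],0],[[0,0,-0.03],0],[[0,0,-0.08],0],[[0,0,-0.13],0]]'

```text
clock: 36.85
eef_pos: [491.7, 209.8, 312.0]
tool_rot: [-3.14, 0.016, 3.101]
force: [1.0, 0.5, -0.6]
width: -0.4
```

>>> move_arm --series '[[[-0.02,0.04,0],0],[[-0.03,0.09,0],0],[[-0.03,0.14,0],0],[[-0.03,0.19,0],0],[[-0.03,0.19,0],0]]'

```text
clock: 37.48
eef_pos: [527.1, 403.9, 311.1]
tool_rot: [3.14, 0.014, 3.108]
force: [-0.6, -0.5, 0.2]
width: 0.0
```

```bash
python3 tins.py tF; python3 - <<'E'
from h import *
ct,cs=cam('top'),cam('side'); t=cv2.imread('pics/tF.png'); s=get_image('side')
def blue(im):
    b=im.astype(int); m=((b[...,0]-b[...,2]>60)&(b[...,0]-b[...,1]>50)).astype(np.uint8)
    n,l,st,ce=cv2.connectedComponentsWithStats(m); i=1+np.argmax(st[1:,4]); return cv2.minAreaRect(np.argwhere(l==i)[:,::-1].astype(np.float32))[0]
print('bar',tri(ct,blue(t),cs,blue(s)))
t0=cv2.imread('pics/top0.png'); d=cv2.absdiff(t,t0).max(2)
for n,(x0,y0,x1,y1) in dict(bowl=(212,112,272,170),plates=(296,122,372,190),tumbler=(258,256,300,298),orange=(310,155,445,325)).items(): print(n,d[y0:y1,x0:x1].mean().round(2),np.percentile(d[y0:y1,x0:x1],99))
f=lambda im,c,w,h:cv2.resize(im[c[1]:c[3],c[0]:c[2]],(w,h),interpolation=cv2.INTER_CUBIC)
cv2.imwrite('pics/F.png',np.vstack([f(t,(90,100,380,300),435,300),f(s,(160,120,400,300),435,300)]))
E
```

```text
clock 37.475 tcp rack 24.5 396.2 311.1 [3.14037769 0.01419697 3.10767815] [-0.6 -0.5  0.2]
tin 24.299999237060547 rack -11.6 203.0
tin 24.299999237060547 rack -1.7 120.7
tin 25.399999618530273 rack 0.5 21.6
tin 25.399999618530273 rack -9.7 -133.8
bar (array([493.35721817, 208.42065212, 179.42269826]), np.float64(1.0684469554838196))
bowl 1.2 3.0
plates 1.16 3.0
tumbler 1.21 3.0
orange 2.93 39.0
```

View pics/F.png

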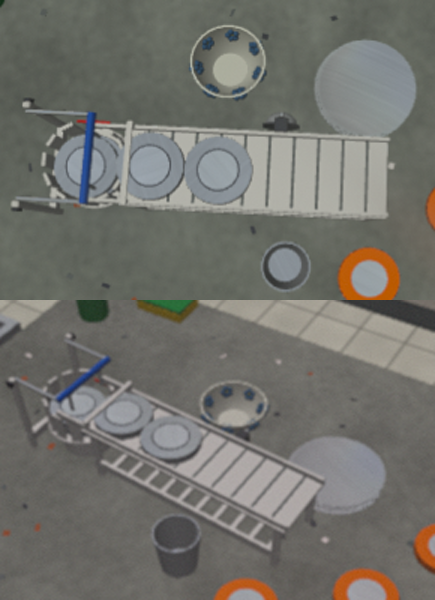

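The final views show the arch lying level, two tins on the deck, and the bowl, plates and tumbler unmoved. One last numeric check on the orange look-alikes, because the first tin3 position falls in that comparison window, and then I'll hand in.

```bash
python3 - <<'E'
from h import *
def o(n):
    b=cv2.imread(n).astype(int); m=((b[...,2]-b[...,0]>110)).astype(np.uint8); k,l,st,ce=cv2.connectedComponentsWithStats(m)
    return np.array(sorted(ce[i].tolist() for i in range(1,k) if st[i,4]>300))
a,b=o('pics/top0.png'),o('pics/tF.png'); print(a.round(1).tolist()); 
ok=a.shape==b.shape and abs(a-b).max()<1; print(ok, abs(a-b).max() if a.shape==b.shape else b)
if ok: print(finish_job())
E
```

```text
[[335.2, 285.4], [394.0, 239.2], [411.6, 301.3], [419.3, 179.9]]
True 0.04026445800639067
the job is handed in; nothing more can be done
None
```

The job is handed in at about 37.5 s of the 64 s allowed. I lifted the arch to upright and pushed the three tins along as a train until tin1 dropped flat onto tin0. Then I swung the arch back and pressed it down from above.

**How many tins:** one added tin was enough, but only by about 1 mm.
- Touching the mark bar, with the deck as reference, put its centre at about 35.2 mm above the floor. Two tins stand 36 mm high.
- The uncorrected camera views gave 34.4 to 34.9 mm.
- One check disagreed. In the two closest views the tin tops read about 1.9 mm low, and correcting for that would put the mark at roughly 36 to 37 mm. I trusted the touch.
- The moment reading during that touch placed the contact about 25 mm off from where the finger should have met the bar. I took this as noise.

**Last checks:**
- **Arch:** it was firm at bar-top height 180.8 mm under about 8 N, against 181 mm for fully down.
- **Tin1:** a close view showed it flat on tin0.
- **Tin2 and tin3:** both lie on the upper tier. Tin2's front edge overhangs the deck end by about 4 to 8 mm, under the strip.
- **Everything else:** the bowl, plates, tumbler and orange look-alikes match the first picture.

An unexplained upward force of about 10 N appeared early in the push. It went away when I raised the tool 5 mm, and I found nothing disturbed by it.

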